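# Find the stamped crate and push it to the dispatch rail

## Robot

A 6-joint arm with a two-finger parallel gripper is mounted at the origin on a cart in front of the work surface, level with it; the furniture and walls round the work are solid. World frame = base frame: x ahead of the robot, y to its left, z up, the work surface at z = 0. Lengths are in m, angles in rad, forces in N, time in s.
With the tool pointing down it reaches from about 0.375 to 0.975 m from the base axis. Payload 3.8 kg.
Tool frame: the origin (TCP) lies at the very end of the fingers, on their centre line; the grasp point (between the pads) lies 19 mm behind it; z points along the fingers, y is the line along which they close (so a half turn about z gives the same grasp; the last joint's range is limited). The gripper opens to 85 mm and grips with 20 to 120 N. Pads are 22 mm wide; open, the fingers measure 114 mm over their backs; the gripper's body (76 mm by 85 mm) begins 54 mm behind the grasp point. The pads swing forward as they close: fully open they stand 13 mm farther back than shut.
Start: joints at [-1.364, 0.264, 1.604, -0, 1.274, -0.037], TCP at [0.163, -0.655, 0.231] pointing down, gripper open.
Joint ranges: [-2.63, 2.63], [-0.94, 2.18], [0.31, 2.57], [-1.31, 4.45], [0, 2.66], [-2.55, 2.55]. Speed limits (rad/s): [2.57, 2.57, 3.14, 3.14, 3.14, 3.14].

## Interface

Orientations are given as a rotation vector (axis times angle).
In Python, from workcell import read_state, read_camera, calibration, finish_job gives the robot as it stands.
- The arm moves only by the tool step_arm, never from a script. Its argument "commands" is a list of rows, each an object of numbers: "fingers": the gripper's target within -1 to 1 (shut at 1, half-way at 0, fully open at -1); "dx", "dy", "dz": the shift along the tool's x, y, z in m; "roll": the turn about the tool's z in degrees. In form: [{"fingers": .., "dx": .., "dy": .., "dz": .., "roll": ..}, ...]. A call has 1 to 8 rows; each row is the pose to reach, as a shift and turn from the pose commanded when the call began, along the tool's axes at that moment; what a row does not reach only later rows make up. A row lasts 1/8 s, in which the tool goes at most 62.5 mm and 10.7 degrees, less where a joint would pass 70% of its speed; a pose out of reach is approached as far as the arm can. A call with a gripper value outside its range is refused whole. The fingers move at their own pace and stop on an object; "squeeze" is the grip in N (left out, the last holds). Time passes only in rows, so rows that repeat a pose let the fingers close. It gives the time, the measured TCP pose, the force, the opening and the grip force at its end, in the units of the state.
- read_state(): the state, without advancing time (a new reading comes with each control period).
- read_camera(name): name is "scene" or "top" or "wrist"; returns (picture, depth): 400x640x3 uint8, blue, green, red; 400x640 float32, m along the optical axis (not along the pixel's ray), 0 where there is no reading.
- calibration(name): a dict with "intrinsics" (3x3 intrinsics, pixels), "k1" (the pictures are not rectified: a ray, as slopes to the right and down, at radius r is drawn at 1 + k1 r^2 times it, then the intrinsics apply), "world_to_cam" (4x4, takes a point from world to camera coordinates). Camera axes: x right, y up, looking along -z (the intrinsics and any distortion apply to the point x, -y, -z); pixel columns grow to the right and rows downward; lengths in m; the calibration is good to about 2 mm. A picture is of the moment at which its call begins: read the wrist's pose just before it. calibration takes no time and is no camera call; for the wrist camera it gives the pose at the moment of the call.
- finish_job(): hands the job in; it is judged then, once.
The state is a dict: "time": time; "q": joint angles; "joint_vel": joint speeds; "joint_torque": joint torques, N m; "tool_pos": TCP position; "tcp_rot": TCP orientation; "wrist_force": force on the tool from outside, world axes, zero at the start; "torque": the same for the moment, N m; "width": opening from 0.0 (shut) to 1.0 (fully open); "grip_force": force on a finger pad.
Only numpy, scipy, OpenCV 4.12 (cv2) and the standard library are available. Lean on these libraries where they do the work, as an engineer would, in place of code of your own. Each camera call takes 0.05 s, during which the arm holds its last target. There are 200 camera calls.

## Task

Two narrow parts crates stand on the bench, and one of them has a round stamp on its underside. Pushing with the fingertips and lifting nothing, first tip both crates away from you onto their backs so that you can see underneath; then push the stamped one, still on its back, straight ahead until its top end lies squarely against the steel dispatch rail. Leave the other crate lying where it fell, and do not disturb the other things on the bench.

Things in the scene. Friction and masses are not known exactly. Their poses are not given: they have to be found in the camera images.
- crate_a: open-topped slatted plywood crate, 55 deep (x) by 90 wide (y) by 100 tall (z), walls 5, 0.35 kg, standing. Origin: centre of its underside; z to the open top, x away from the robot. Pushed near its top it pivots on its far lower edge and past about 35 degrees falls on its back: then x points down, the underside faces the robot, the origin is 27 up
- crate_b: the other crate, alike save for the stamp: open-topped slatted plywood crate, 55 deep (x) by 90 wide (y) by 100 tall (z), walls 5, 0.35 kg, standing. Origin: centre of its underside; z to the open top, x away from the robot. Pushed near its top it pivots on its far lower edge and past about 35 degrees falls on its back: then x points down, the underside faces the robot, the origin is 27 up
- stamp (a point): the centre of the round stamp (a dark ring 42 across with a cross in it, flat), in the middle of the underside of one of the two crates (the other is bare there): it coincides with that crate's origin. It is hidden against the bench until that crate is tipped
- rail: the dispatch rail: steel angle bar bolted to the bench behind the crates, 400 long (its y), upright face 30 high. Origin: on the bench surface, in the middle of the face that looks at the robot; x points away from the robot, square to that face
- brass_weight: bystander: brass weight with a knob, 27 across, 34 tall, standing between the crates, a little nearer the robot; origin under its centre
- driver: bystander: red-handled screwdriver, 207 long, 28 thick, lying left of the crates, pointing ahead; origin at the underside of its middle
- load_cell: bystander: aluminium load-cell bar, 95 by 44 by 21, lying near the front edge; origin at the underside of its middle
- flux_tin: bystander: round yellow tin, 54 across, 20 tall, left of the crates; origin under its centre
- pliers: bystander: green-handled pliers, 166 long, 11 thick, lying right of the crates; origin under the middle
- steel_weight: bystander: steel weight with a knob, 37 across, 58 tall, standing left of the crates; origin under its centre

How it is judged:
On the way:
1. both crates lie on their backs, the stamped one still more than 1.5 cm short of the rail (angle between each of crate_a, crate_b's own x axis and vertical above 2.95 rad and x of crate_a in the frame of rail below -0.115 m), for 0.2 s.
At the end, for the whole second after the job is handed in: Both crates lie at rest on their backs on the bench; the stamped one's top end is within 7 mm of the rail's face, square to it within 5.7 degrees and within its length; the other's underside centre is at most 100 mm from where it stood (tipping alone moves it about 40 mm) (angle between each of crate_a, crate_b's own x axis and vertical above 2.95 rad and x of crate_a in the frame of rail between -0.107 and -0.093 m and y of crate_a in the frame of rail between -0.18 and 0.18 m and angle between the z axis of crate_a and the x axis of rail, either way round below 0.1 rad and height (world z) of each of crate_a, crate_b below 0.035 m and distance of crate_b from where it was at the start of the episode below 0.1 m and linear speed of each of crate_a, crate_b below 0.01 m/s); the robot touches nothing.
It fails at once if a crate is lifted: its underside's centre rises more than 50 mm above the bench (tipping raises it to 28 mm) (height (world z) of any of crate_a, crate_b above 0.05 m).
It fails at once if a bystander is moved by more than 20 mm (distance of any of brass_weight, driver, load_cell, flux_tin, pliers, steel_weight from where it was at the start of the episode above 0.02 m).
It also fails if it takes over 51 s, if anything falls off the work surface, if the arm or the gripper's body presses on something with over 40 N, if the wrist force passes 120 N, or if a joint passes its speed limit or range.

## Working session

There is one attempt and no reset: what is moved stays moved. The work goes in short steps, Python scripts to look and compute and a tool call to move; the robot and the scene stay as the last step left them, time stands still between calls to the robot, and variables do not carry over. Pictures are saved under pics/ and viewed, at most 10 in all, crops included, and the job is handed in when it is done.

Besides the shell and the picture viewer there is one more tool, called after "Request:" by a JSON object that holds its "method" and its "body". step_arm: Moves the arm, as the interface text tells. Its arguments: {"type":"object","properties":{"commands":{"type":"array","items":{"type":"object","properties":{"fingers":{"type":"number"},"dx":{"type":"number"},"dy":{"type":"number"},"dz":{"type":"number"},"roll":{"type":"number"}}}},"squeeze":{"type":"number"}},"required":["commands"]}

```bash
mkdir -p pics; cat > h.py <<'E'
import numpy as np, cv2
from workcell import *
def shot(name):
    c=calibration(name); im,d=read_camera(name); return im,d,c
def cloud(d,c):
    K=np.array(c["intrinsics"]);T=np.linalg.inv(np.array(c["world_to_cam"]))
    v,u=np.mgrid[0:d.shape[0],0:d.shape[1]].astype(np.float64)
    p=np.stack([u,v],-1).reshape(-1,1,2)
    dist=np.array([c["k1"],0,0,0,0.])
    # forward model: r_d = r(1+k1 r^2)
    n=cv2.undistortPoints(p,K,dist).reshape(d.shape+(2,))
    P=np.stack([n[...,0]*d,-n[...,1]*d,-d,np.ones_like(d)],-1)@T.T
    return P[...,:3]
E
python3 - <<'E'
from h import *
s=read_state();print({k:np.round(s[k],3).tolist() for k in s})
for n in("scene","top"):
    im,d,c=shot(n);cv2.imwrite(f"pics/{n}0.png",im);np.savez(f"{n}0.npz",im=im,P=cloud(d,c),d=d)
    print(n,np.round(c["world_to_cam"],3).tolist(),(d==0).mean())
E
```

```text
{'time': 0.0, 'q': [-1.364, 0.265, 1.605, -0.0, 1.274, -0.037], 'joint_vel': [-0.0, 0.001, 0.001, -0.001, 0.001, -0.002], 'joint_torque': [-0.003, -51.512, -36.731, -0.0, 0.013, -0.0], 'tool_pos': [0.163, -0.654, 0.23], 'tcp_rot': [-3.116, -0.382, 0.0], 'wrist_force': [-0.018, -0.52, 0.395], 'torque': [-0.014, -0.003, 0.044], 'grip_force': 0.0, 'width': 0.997}
scene [[-0.905, -0.425, -0.016, 0.355], [0.27, -0.602, 0.752, -0.295], [-0.329, 0.676, 0.659, -0.956], [0.0, 0.0, 0.0, 1.0]] 0.0040078125
top [[0.012, -1.0, -0.022, -0.195], [0.989, 0.008, 0.15, -0.482], [-0.15, -0.024, 0.988, -1.132], [0.0, 0.0, 0.0, 1.0]] 0.00408984375
```

View pics/scene0.png

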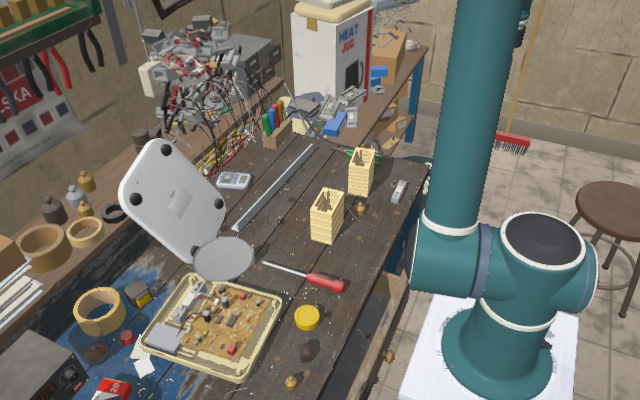

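View pics/top0.png

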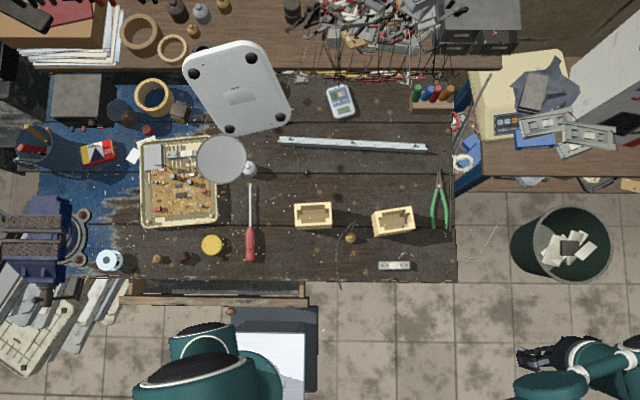

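The top view shows the crates at about (313,215) and (393,221) and the rail from (278,143) to (427,150). The brass weight is at (350,238), the driver at (250,225), and the pliers at (438,200). Next I measure them from depth.

```bash
python3 - <<'E'
from h import *
z=np.load("top0.npz");P=z["P"]
def info(n,r0,r1,c0,c1,zl,zh):
    q=P[r0:r1,c0:c1].reshape(-1,3);q=q[(q[:,2]>zl)&(q[:,2]<zh)]
    if len(q)<5: print(n,len(q));return
    r=cv2.minAreaRect((q[:,:2]*1000).astype(np.float32))
    print(n,len(q),"zmed %.3f"%np.median(q[:,2]),np.round(cv2.boxPoints(r)).tolist(),np.round(r[0]),np.round(r[1]),round(r[2],1))
info("L",190,240,280,345,.092,.112)
info("R",195,250,360,428,.092,.112)
info("rail",125,165,265,440,.022,.04)
info("brass",228,250,340,360,.012,.05)
info("driver",175,270,235,262,.008,.05)
info("pliers",160,235,425,452,.005,.03)
info("cell",255,275,370,420,.012,.04)
info("steel",150,180,235,260,.03,.075)
info("tin",230,260,195,228,.012,.04)
print(np.median(P[160:185,300:420,2]), P[146,280:430:20].round(3).tolist())
z=np.load("scene0.npz");P=z["P"]
info("sL",180,250,300,350,.094,.112);info("sR",140,200,340,380,.094,.112);info("srail",140,235,225,320,.024,.036);info("sbrass",200,222,350,370,.01,.05)
E
```

```text
L 321 zmed 0.100 [[420.0, -136.0], [427.0, -227.0], [483.0, -222.0], [476.0, -132.0]] [ 451. -179.] [56. 91.] 4.2
R 337 zmed 0.100 [[404.0, -340.0], [419.0, -429.0], [473.0, -420.0], [458.0, -330.0]] [ 438. -380.] [55. 91.] 9.5
rail 474 zmed 0.029 [[594.0, -472.0], [641.0, -479.0], [704.0, -49.0], [658.0, -42.0]] [ 649. -260.] [435.  47.] 81.6
brass 85 zmed 0.022 [[387.0, -263.0], [387.0, -287.0], [413.0, -287.0], [413.0, -263.0]] [ 400. -275.] [26. 24.] 0.6
driver 435 zmed 0.022 [[337.0, -2.0], [337.0, -45.0], [565.0, -42.0], [564.0, 1.0]] [451. -22.] [227.  43.] 0.8
pliers 530 zmed 0.009 [[421.0, -541.0], [611.0, -552.0], [615.0, -484.0], [426.0, -472.0]] [ 518. -512.] [ 68. 190.] 86.4
cell 258 zmed 0.021 [[320.0, -348.0], [321.0, -429.0], [355.0, -429.0], [354.0, -348.0]] [ 338. -389.] [34. 81.] 0.6
steel 411 zmed 0.065 [[542.0, 21.0], [544.0, -26.0], [622.0, -23.0], [619.0, 25.0]] [582.  -1.] [78. 48.] 2.8
tin 338 zmed 0.020 [[351.0, 111.0], [352.0, 58.0], [405.0, 60.0], [403.0, 112.0]] [378.  85.] [53. 53.] 1.4
-0.0012661277087225864 [[0.65, -0.085, -0.002], [0.649, -0.141, 0.001], [0.646, -0.196, 0.011], [0.643, -0.249, 0.024], [0.643, -0.303, 0.027], [0.642, -0.356, 0.029], [0.649, -0.413, 0.005], [0.65, -0.467, 0.005]]
sL 288 zmed 0.099 [[417.0, -133.0], [423.0, -228.0], [480.0, -224.0], [474.0, -129.0]] [ 449. -178.] [57. 95.] 3.7
sR 237 zmed 0.099 [[378.0, -205.0], [417.0, -431.0], [472.0, -421.0], [433.0, -196.0]] [ 425. -313.] [ 56. 229.] 9.8
srail 423 zmed 0.028 [[450.0, -134.0], [655.0, -515.0], [883.0, -393.0], [679.0, -11.0]] [ 667. -263.] [259. 433.] 28.2
sbrass 88 zmed 0.020 [[382.0, -265.0], [390.0, -286.0], [413.0, -277.0], [405.0, -256.0]] [ 397. -271.] [24. 22.] 20.9
```

```bash
cat >> h.py <<'E'
def ray(uv,c,z):
    K=np.array(c["intrinsics"]);T=np.linalg.inv(np.array(c["world_to_cam"]))
    n=cv2.undistortPoints(np.array(uv,float).reshape(-1,1,2),K,np.array([c["k1"],0,0,0,0.])).reshape(-1,2)
    D=np.c_[n[:,0],-n[:,1],-np.ones(len(n))]@T[:3,:3].T
    return T[:3,3]+D*((z-T[2,3])/D[:,2])[:,None]
E
python3 - <<'E'
from h import *
for n,(r0,r1,c0,c1) in {"top":(125,165,270,440),"scene":(140,235,225,320)}.items():
    z=np.load(n+"0.npz");P=z["P"];im=z["im"];c=calibration(n)
    q=P[r0:r1,c0:c1].reshape(-1,3);q=q[(q[:,2]>.024)&(q[:,2]<.034)&(q[:,0]>.58)&(q[:,0]<.7)&(q[:,1]>-.5)&(q[:,1]<-.02)]
    l=cv2.fitLine(q[:,:2].astype(np.float32)*1000,cv2.DIST_WELSCH,8,.01,.01).ravel();print(n,"depth",l,np.degrees(np.arctan(l[0]/l[1])),"x at y=-180,-380:",[l[2]+l[0]/l[1]*(y-l[3]) for y in(-180,-380)])
z=np.load("top0.npz");im=z["im"].astype(int)
for u in range(290,425,20): print(u,im[134:160,u].sum(1)//3)
cv2.imwrite("pics/rail.png",cv2.resize(z["im"][120:250,260:460],(800,520),interpolation=cv2.INTER_CUBIC))
E
```

```text
top depth [ 5.0480790e-02  9.9872506e-01  6.4376227e+02 -2.8094080e+02] 2.893566 x at y=-180,-380: [np.float32(648.8643), np.float32(638.7553)]
scene depth [ 5.0851770e-02  9.9870622e-01  6.4510767e+02 -2.5411899e+02] 2.9148486 x at y=-180,-380: [np.float32(648.88165), np.float32(638.6981)]
290 [ 65  64 118 149 113  80 158 216 173  72  67  61  57  73  67  62  64  64
  59  58  68  68  67  66  68  69]
310 [ 79  72  69 110 180 207 207 212 215 177  75  69  64  49  51  69  68  67
  73  70  82  89  70  70  73  70]
330 [ 75  84  88  85 117 176 209 210 204 208 175  79  74  65  44  51  64  77
  75  77  73  71  72  70  69  73]
350 [ 75  68  60  64  59  94 172 202 192 195 214 180  82  67  64  43  45  62
  67  75  76  77  70  66  69  75]
370 [ 63  71  71  74  69  68  93 170 209 209 214 226 187  81  71  65  40  43
  57  71  80  71  71  69  72  72]
390 [ 80  77  76  80  76  75  72  94 168 212 210 212 220 183  93  69  67  49
  45  58  70  61  61  58  62  62]
410 [ 68  73  74  75  75  72  78  77  85 160 206 213 206 210 186 106  74  64
  54  45  63  77  80  77  73  79]
```

View pics/rail.png

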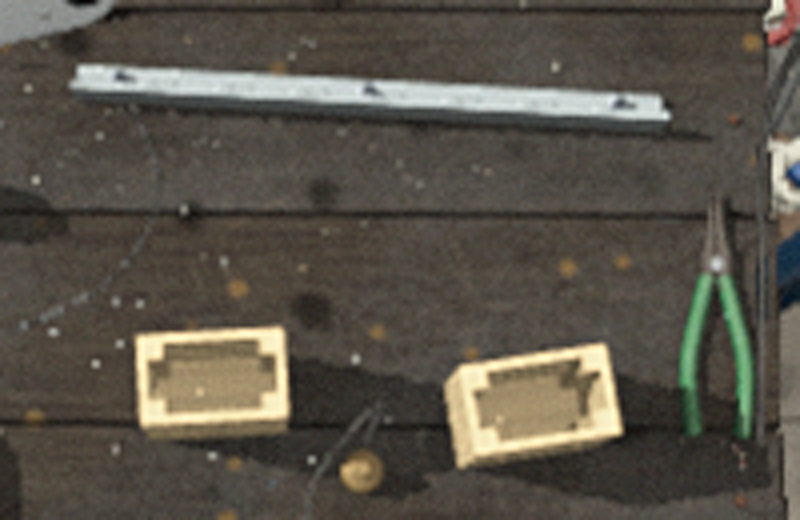

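Request:
{"method": "step_arm", "body": {"commands": [{"fingers": 0,"dx": 0.05,"dy": -0.041,"dz": 0,"roll": 2},{"fingers": 0,"dx": 0.1,"dy": -0.082,"dz": 0,"roll": 4.5},{"fingers": 0,"dx": 0.15,"dy": -0.123,"dz": 0,"roll": 4.5},{"fingers": 0,"dx": 0.2,"dy": -0.164,"dz": 0.02,"roll": 4.5},{"fingers": 0,"dx": 0.2535,"dy": -0.207,"dz": 0.07,"roll": 4.5},{"fingers": 0,"dx": 0.2535,"dy": -0.207,"dz": 0.12,"roll": 4.5},{"fingers": 0,"dx": 0.2535,"dy": -0.207,"dz": 0.148,"roll": 4.5},{"fingers": 0,"dx": 0.2535,"dy": -0.207,"dz": 0.148,"roll": 4.5}]}}

```text
time: 1.1
tool_pos: [0.3567, -0.3894, 0.0794]
tcp_rot: [-3.123, -0.261, 0.008]
wrist_force: [-0.3, 0.1, 0.1]
width: 0.501
grip_force: 0.0
```

```bash
cat >> h.py <<'E'
from scipy.spatial.transform import Rotation as Ro
def to(x,y,z,yaw):
    s=read_state();R=Ro.from_rotvec(s["tcp_rot"]).as_matrix()
    d=R.T@(np.array([x,y,z])-s["tool_pos"]);yw=np.degrees(np.arctan2(R[1,0],R[0,0]))
    print("t",s["time"],"pos",np.round(s["tool_pos"],4),"yaw %.1f"%yw,"-> d",np.round(d,4),"roll %.1f"%(yw-yaw))
E
python3 -c "
from h import *
to(.359,-.393,.082,9.5)"
```

```text
t 1.1 pos [ 0.3567 -0.3894  0.0794] yaw 9.5 -> d [ 0.0016  0.0039 -0.0027] roll 0.0
```

Request:
{"method": "step_arm", "body": {"commands": [{"fingers": 0,"dx": 0.015,"dy": 0.004,"dz": -0.004,"roll": 0},{"fingers": 0,"dx": 0.03,"dy": 0.004,"dz": -0.004,"roll": 0},{"fingers": 0,"dx": 0.04,"dy": 0.004,"dz": -0.004,"roll": 0},{"fingers": 0,"dx": 0.048,"dy": 0.004,"dz": -0.004,"roll": 0},{"fingers": 0,"dx": 0.055,"dy": 0.004,"dz": -0.004,"roll": 0},{"fingers": 0,"dx": 0.062,"dy": 0.004,"dz": -0.004,"roll": 0},{"fingers": 0,"dx": 0.069,"dy": 0.004,"dz": -0.004,"roll": 0},{"fingers": 0,"dx": 0.076,"dy": 0.004,"dz": -0.004,"roll": 0}]}}

```text
time: 2.1
tool_pos: [0.4351, -0.3842, 0.0872]
tcp_rot: [-3.131, -0.259, -0.0]
wrist_force: [-0.8, 0.3, 0.6]
width: 0.5
grip_force: 0.4
```

```bash
python3 - <<'E'
from h import *
to(.45,-.38,.084,9.5)
im,d,c=shot("scene");cv2.imwrite("pics/s1.png",cv2.resize(im[120:260,220:440],(800,509)))
E
```

```text
t 2.1 pos [ 0.4351 -0.3842  0.0872] yaw 9.5 -> d [ 0.0154 -0.0017  0.0032] roll -0.0
```

View pics/s1.png

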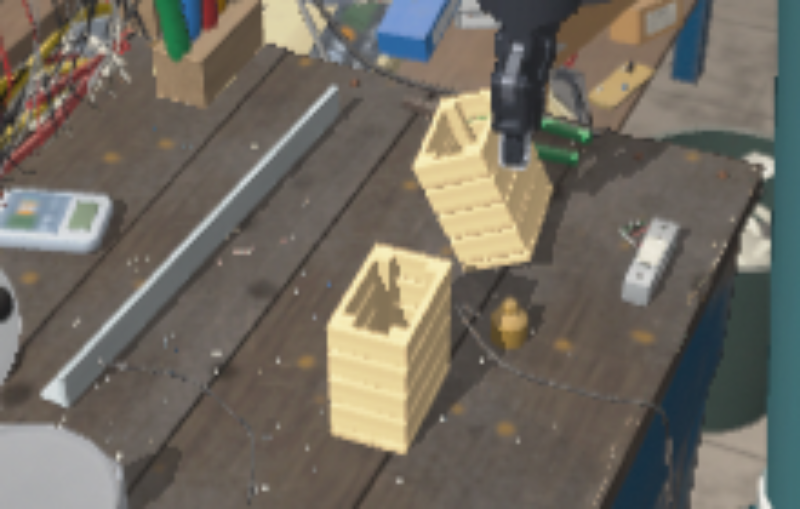

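In the crop, the right crate is tipping properly at about (485,190), roughly 25° over. I continue the push.

Request:
{"method": "step_arm", "body": {"commands": [{"fingers": 0,"dx": 0.008,"dz": 0,"dy": 0,"roll": 0},{"fingers": 0,"dx": 0.016,"dz": 0,"dy": 0,"roll": 0},{"fingers": 0,"dx": 0.024,"dz": 0,"dy": 0,"roll": 0},{"fingers": 0,"dx": 0.03,"dz": 0,"dy": 0,"roll": 0},{"fingers": 0,"dx": 0.032,"dz": 0,"dy": 0,"roll": 0},{"fingers": 0,"dx": 0.032,"dz": 0,"dy": 0,"roll": 0},{"fingers": 0,"dx": 0.0,"dz": -0.03,"dy": 0,"roll": 0},{"fingers": 0,"dx": -0.05,"dz": -0.06,"dy": 0,"roll": 0}]}}

```text
time: 3.15
tool_pos: [0.3849, -0.3925, 0.1476]
tcp_rot: [-3.13, -0.262, 0.001]
wrist_force: [-0.7, -0.6, 0.4]
width: 0.502
grip_force: 0.0
```

```bash
python3 - <<'E'
from h import *
s=np.array([.450,-.179]);y=np.radians(4.2);p=s-.08*np.array([np.cos(y),np.sin(y)]);print(p)
to(*p,.086,4.2)
im,d,c=shot("scene");cv2.imwrite("pics/s2.png",cv2.resize(im[120:260,220:440],(800,509)))
E
```

```text
[ 0.37021484 -0.18485906]
t 3.15 pos [ 0.3849 -0.3925  0.1476] yaw 9.6 -> d [ 0.0201 -0.2072  0.0616] roll 5.4
```

View pics/s2.png

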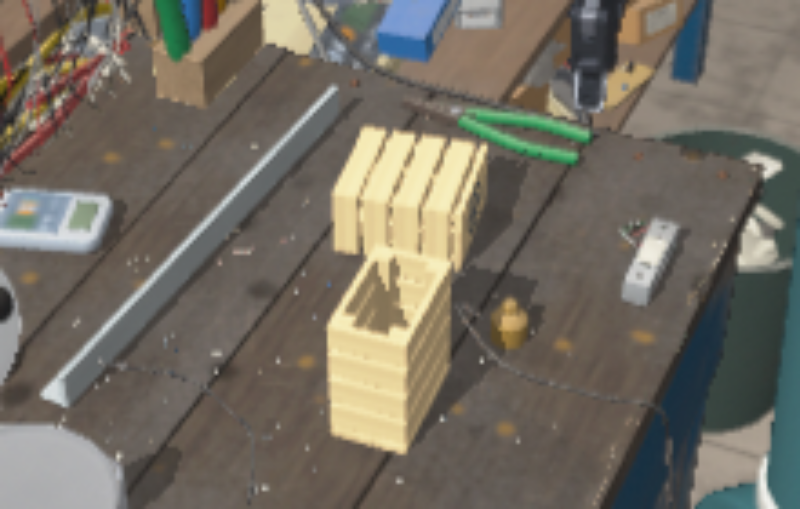

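The right crate is on its back at crop position (410,195), with what may be a mark on its underside. Nothing else has moved. Next is the left crate.

Request:
{"method": "step_arm", "body": {"commands": [{"fingers": 0,"dx": -0.01,"dy": -0.05,"dz": 0,"roll": 2},{"fingers": 0,"dx": -0.01,"dy": -0.1,"dz": 0,"roll": 5.4},{"fingers": 0,"dx": 0.0,"dy": -0.15,"dz": 0,"roll": 5.4},{"fingers": 0,"dx": 0.015,"dy": -0.195,"dz": 0.015,"roll": 5.4},{"fingers": 0,"dx": 0.02,"dy": -0.207,"dz": 0.05,"roll": 5.4},{"fingers": 0,"dx": 0.02,"dy": -0.207,"dz": 0.062,"roll": 5.4},{"fingers": 0,"dx": 0.02,"dy": -0.207,"dz": 0.062,"roll": 5.4}]}}

```text
time: 4.08
tool_pos: [0.3703, -0.1853, 0.0847]
tcp_rot: [-3.139, -0.111, 0.003]
wrist_force: [-0.2, 0.1, 0.4]
width: 0.5
grip_force: 0.0
```

Request:
{"method": "step_arm", "body": {"commands": [{"fingers": 0,"dx": 0.018,"dy": 0,"dz": 0,"roll": 0},{"fingers": 0,"dx": 0.034,"dy": 0,"dz": 0,"roll": 0},{"fingers": 0,"dx": 0.042,"dy": 0,"dz": 0,"roll": 0},{"fingers": 0,"dx": 0.049,"dy": 0,"dz": 0,"roll": 0},{"fingers": 0,"dx": 0.056,"dy": 0,"dz": 0,"roll": 0},{"fingers": 0,"dx": 0.063,"dy": 0,"dz": 0,"roll": 0},{"fingers": 0,"dx": 0.07,"dy": 0,"dz": 0,"roll": 0},{"fingers": 0,"dx": 0.076,"dy": 0,"dz": 0,"roll": 0}]}}

```text
time: 5.08
tool_pos: [0.4473, -0.1797, 0.0853]
tcp_rot: [3.14, 0.112, 0.001]
wrist_force: [-0.0, 0.5, 0.8]
width: 0.499
grip_force: 0.3
```

Request:
{"method": "step_arm", "body": {"commands": [{"fingers": 0,"dx": 0.008,"dz": 0,"dy": 0,"roll": 0},{"fingers": 0,"dx": 0.016,"dz": 0,"dy": 0,"roll": 0},{"fingers": 0,"dx": 0.024,"dz": 0,"dy": 0,"roll": 0},{"fingers": 0,"dx": 0.03,"dz": 0,"dy": 0,"roll": 0},{"fingers": 0,"dx": 0.032,"dz": 0,"dy": 0,"roll": 0},{"fingers": 0,"dx": 0.032,"dz": 0,"dy": 0,"roll": 0},{"fingers": 0,"dx": 0.0,"dz": -0.03,"dy": 0,"roll": 0},{"fingers": 0,"dx": -0.05,"dz": -0.06,"dy": 0,"roll": 0}]}}

```text
time: 6.08
tool_pos: [0.3965, -0.1834, 0.1457]
tcp_rot: [-3.139, -0.114, 0.001]
wrist_force: [-0.4, -0.3, 0.1]
width: 0.501
grip_force: 0.0
```

```bash
python3 - <<'E'
from h import *
to(.4,-.18,.086,-2.9)
a,_,_=shot("scene");im,d,c=shot("wrist")
cv2.imwrite("pics/s3.png",np.vstack([cv2.resize(a[130:240,240:420],(480,293)),cv2.resize(im,(480,300))]))
E
```

```text
t 6.075 pos [ 0.3965 -0.1834  0.1457] yaw 4.1 -> d [ 0.0038 -0.0031  0.0597] roll 7.0
```

View pics/s3.png

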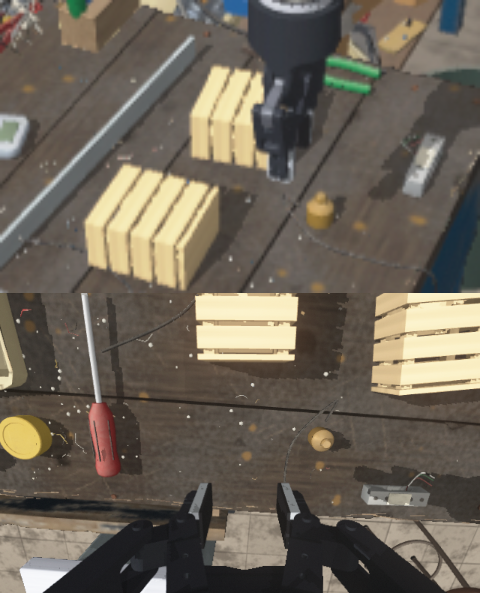

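Both crates are on their backs and the bystanders haven't moved. The stamp isn't visible from here, so I enlarge both undersides: the right one from s2 around (470,200), the left one from a fresh scene shot.

```bash
python3 - <<'E'
from h import *
a=cv2.imread("pics/s2.png")[120:290,400:520]
im,d,c=shot("scene");b=im[185:245,290:335]
cv2.imwrite("pics/und.png",np.hstack([cv2.resize(a,(380,500),interpolation=cv2.INTER_CUBIC),cv2.resize(b,(380,500),interpolation=cv2.INTER_CUBIC)]))
E
```

```text
(no output)
```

View pics/und.png

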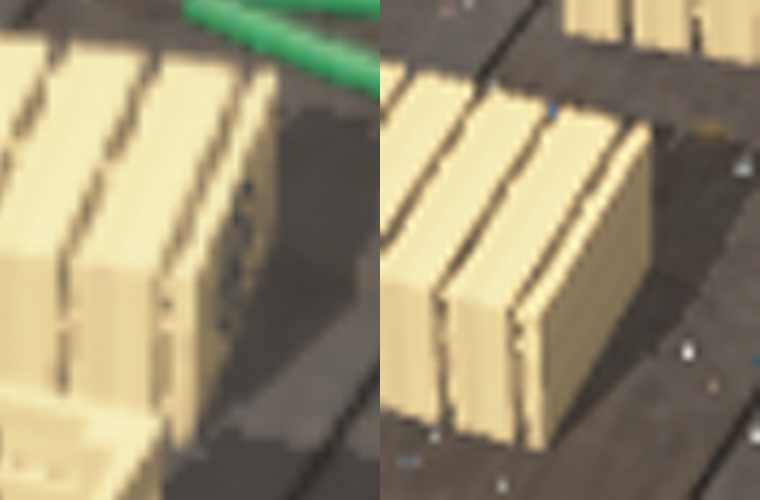

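The right crate carries the stamp ring, at about (235,260) in the left panel. The left crate is bare. I measure the right crate and the rail face.

```bash
cat > m.py <<'E'
from h import *
def meas():
    im,d,c=shot("top");P=cloud(d,c)
    q=P.reshape(-1,3);k=(q[:,2]>.047)&(q[:,2]<.064)&(q[:,0]>.42)&(q[:,0]<.70)&(q[:,1]>-.47)&(q[:,1]<-.27)
    b=im.reshape(-1,3).astype(int);k&=(b[:,2]-b[:,0]>25)
    r=cv2.minAreaRect((q[k,:2]*1000).astype(np.float32));B=cv2.boxPoints(r);B=B[np.argsort(B[:,0])]
    n,f=B[:2].mean(0),B[2:].mean(0);yaw=np.degrees(np.arctan2(*(f-n)[::-1]))
    # rail front top edge: bottom end of bright band
    g=cv2.cvtColor(im,cv2.COLOR_BGR2GRAY).astype(int);pts=[]
    for u in range(372,424,2):
        r0=139+int((u-290)*.052);col=g[r0:r0+14,u];h=np.where(col>150)[0]
        if len(h)==0: continue
        i=h[-1];pts.append([u,r0+i+(col[i]-130)/max(col[i]-col[i+1],1)])
    E=ray(pts,c,.030)*1000;l=cv2.fitLine(E[:,:2].astype(np.float32),cv2.DIST_HUBER,0,.01,.01).ravel()
    s=l[0]/l[1];fx=l[2]+s*(f[1]-l[3])
    print("crate near",n.round(1),"far",f.round(1),"size",np.round(r[1],1),"yaw %.2f"%yaw,"| rail yaw %.2f"%-np.degrees(np.arctan(s)),"face x at far y %.1f"%fx,"gap %.1f"%(fx-f[0]))
    return im
E
python3 - <<'E'
from m import *
meas()
to(.400,-.390,.145,7)
E
```

```text
crate near [ 468.1 -374.8] far [ 565.6 -358.3] size [98.9 90.9] yaw 9.61 | rail yaw -3.09 face x at far y 638.7 gap 73.1
t 6.275 pos [ 0.3969 -0.1837  0.1461] yaw 4.0 -> d [-0.0112  0.206   0.0014] roll -3.0
```

```bash
python3 -c "
from h import *
to(.423,-.382,.022,9.6)"
```

```text
t 6.275 pos [ 0.3969 -0.1837  0.1461] yaw 4.0 -> d [0.012  0.1995 0.1244] roll -5.6
```

Request:
{"method": "step_arm", "body": {"commands": [{"fingers": 0,"dx": 0,"dy": 0.05,"dz": 0,"roll": -2},{"fingers": 0,"dx": 0,"dy": 0.1,"dz": 0,"roll": -5.6},{"fingers": 0,"dx": 0.005,"dy": 0.15,"dz": 0,"roll": -5.6},{"fingers": 0,"dx": 0.012,"dy": 0.2,"dz": 0,"roll": -5.6},{"fingers": 0,"dx": 0.012,"dy": 0.2,"dz": 0.03,"roll": -5.6},{"fingers": 0,"dx": 0.012,"dy": 0.2,"dz": 0.08,"roll": -5.6},{"fingers": 0,"dx": 0.012,"dy": 0.2,"dz": 0.124,"roll": -5.6},{"fingers": 0,"dx": 0.012,"dy": 0.2,"dz": 0.124,"roll": -5.6}]}}

```text
time: 7.28
tool_pos: [0.4201, -0.3784, 0.0157]
tcp_rot: [-3.122, -0.265, 0.011]
wrist_force: [0.2, -0.0, -0.8]
width: 0.498
grip_force: 0.0
```

Request:
{"method": "step_arm", "body": {"commands": [{"fingers": 0,"dx": 0.01,"dy": 0,"dz": 0,"roll": 0},{"fingers": 0,"dx": 0.02,"dy": 0,"dz": 0,"roll": 0},{"fingers": 0,"dx": 0.028,"dy": 0,"dz": 0,"roll": 0},{"fingers": 0,"dx": 0.034,"dy": 0,"dz": 0,"roll": 0},{"fingers": 0,"dx": 0.039,"dy": 0,"dz": 0,"roll": 0},{"fingers": 0,"dx": 0.043,"dy": 0.001,"dz": 0,"roll": 2},{"fingers": 0,"dx": 0.048,"dy": 0.002,"dz": 0,"roll": 4},{"fingers": 0,"dx": 0.053,"dy": 0.003,"dz": 0,"roll": 6}]}}

```text
time: 8.28
tool_pos: [0.4749, -0.3752, 0.021]
tcp_rot: [-3.138, -0.099, 0.003]
wrist_force: [-3.1, 1.0, 1.8]
width: 0.499
grip_force: 1.6
```

Request:
{"method": "step_arm", "body": {"commands": [{"fingers": 0,"dx": 0.005,"dy": 0.001,"dz": 0,"roll": 2},{"fingers": 0,"dx": 0.01,"dy": 0.002,"dz": 0,"roll": 4},{"fingers": 0,"dx": 0.015,"dy": 0.003,"dz": 0,"roll": 6.5},{"fingers": 0,"dx": 0.018,"dy": 0.004,"dz": 0,"roll": 6.5}]}}

```text
time: 8.78
tool_pos: [0.4935, -0.3782, 0.0209]
tcp_rot: [-3.139, 0.077, 0.002]
wrist_force: [-3.6, 1.6, 1.7]
width: 0.501
grip_force: 1.5
```

```bash
python3 - <<'E'
from m import *
im=meas();to(.5,-.38,.022,-3)
cv2.imwrite("pics/t4.png",cv2.resize(im[120:260,260:460],(800,560)))
E
```

```text
Traceback (most recent call last):
  File "m.py", line 13, in meas
    i=h[-1];pts.append([u,r0+i+(col[i]-130)/max(col[i]-col[i+1],1)])
                                                       ~~~^^^^^
IndexError: index 14 is out of bounds for axis 0 with size 14
```

```bash
python3 - <<'E'
s=open('m.py').read();a=s.index("    # rail");b=s.index("    print(")
open('m.py','w').write(s[:a]+"    fx=638.7+.0525*(f[1]+358.3)\n"+s[b:].replace('"| rail yaw %.2f"%-np.degrees(np.arctan(s)),',''))
E
python3 - <<'E'
from m import *
im=meas();to(.5,-.38,.022,-3)
cv2.imwrite("pics/t4.png",cv2.resize(im[120:260,260:460],(800,560)))
E
```

```text
crate near [ 518. -349.] far [ 606.  -346.1] size [88.1 33.8] yaw 1.92 face x at far y 639.3 gap 33.4
t 8.875 pos [ 0.494  -0.3785  0.021 ] yaw -2.8 -> d [ 0.006   0.0012 -0.001 ] roll 0.2
```

View pics/t4.png

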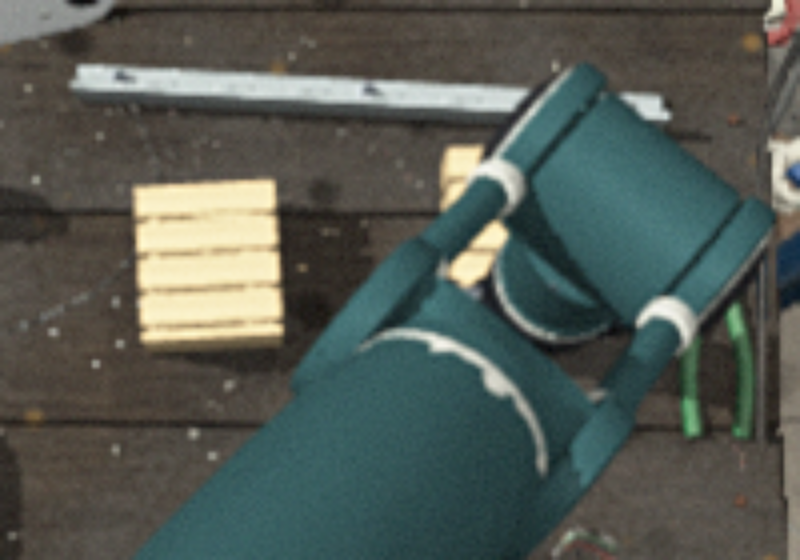

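The arm hides most of the stamped crate; its visible left edge at about (460,210) shows a gap of about 33 mm. I continue slowly and watch the force.

Request:
{"method": "step_arm", "body": {"commands": [{"fingers": 0,"dx": 0.005,"dy": 0,"dz": 0,"roll": 0.2},{"fingers": 0,"dx": 0.01,"dy": 0,"dz": 0,"roll": 0.2},{"fingers": 0,"dx": 0.015,"dy": 0,"dz": 0,"roll": 0.2},{"fingers": 0,"dx": 0.02,"dy": 0,"dz": 0,"roll": 0.2},{"fingers": 0,"dx": 0.024,"dy": 0,"dz": 0,"roll": 0.2},{"fingers": 0,"dx": 0.026,"dy": 0,"dz": 0,"roll": 0.2},{"fingers": 0,"dx": 0.026,"dy": 0,"dz": 0,"roll": 0.2}]}}

```text
time: 9.75
tool_pos: [0.5205, -0.3803, 0.0215]
tcp_rot: [3.14, -0.083, 0.001]
wrist_force: [-0.7, 0.9, 0.2]
width: 0.499
grip_force: 0.3
```

Request:
{"method": "step_arm", "body": {"commands": [{"fingers": 0,"dx": 0.002,"dy": 0,"dz": 0,"roll": 0},{"fingers": 0,"dx": 0.003,"dy": 0,"dz": 0,"roll": 0},{"fingers": 0,"dx": 0.004,"dy": 0,"dz": 0,"roll": 0}]}}

```text
time: 10.12
tool_pos: [0.5238, -0.3805, 0.0215]
tcp_rot: [3.14, -0.083, -0.0]
wrist_force: [-3.9, 0.9, 1.5]
width: 0.5
grip_force: 1.6
```

Request:
{"method": "step_arm", "body": {"commands": [{"fingers": 0,"dx": 0.001,"dy": 0,"dz": 0,"roll": 0},{"fingers": 0,"dx": 0.002,"dy": 0,"dz": 0,"roll": 0}]}}

```text
time: 10.38
tool_pos: [0.526, -0.3806, 0.0215]
tcp_rot: [3.14, -0.083, -0.0]
wrist_force: [-3.6, 0.0, 2.9]
width: 0.501
grip_force: 1.9
```

Request:
{"method": "step_arm", "body": {"commands": [{"fingers": 0,"dx": 0.001,"dy": 0,"dz": 0,"roll": 0},{"fingers": 0,"dx": 0.002,"dy": 0,"dz": 0,"roll": 0}]}}

```text
time: 10.62
tool_pos: [0.5262, -0.3806, 0.0215]
tcp_rot: [-3.14, 0.082, 0.006]
wrist_force: [-11.2, 0.8, 7.9]
width: 0.502
grip_force: 5.7
```

Request:
{"method": "step_arm", "body": {"commands": [{"fingers": 0,"dx": 0.001,"dy": 0,"dz": 0,"roll": 0},{"fingers": 0,"dx": 0.002,"dy": 0,"dz": 0,"roll": 0}]}}

```text
time: 10.88
tool_pos: [0.5262, -0.3806, 0.0215]
tcp_rot: [-3.139, 0.082, 0.012]
wrist_force: [-17.1, 0.3, 12.7]
width: 0.499
grip_force: 8.7
```

The force climbed to 17 N with no further motion, so the crate is seated against the rail. I back off, raise the arm clear and check.

Request:
{"method": "step_arm", "body": {"commands": [{"fingers": 0,"dx": -0.01,"dy": 0,"dz": 0,"roll": 0},{"fingers": 0,"dx": -0.03,"dy": 0,"dz": 0,"roll": 0},{"fingers": 0,"dx": -0.05,"dy": 0,"dz": -0.03,"roll": 0},{"fingers": 0,"dx": -0.07,"dy": 0.0,"dz": -0.08,"roll": 0},{"fingers": 0,"dx": -0.1,"dy": 0.0,"dz": -0.13,"roll": 0},{"fingers": 0,"dx": -0.13,"dy": 0.04,"dz": -0.15,"roll": 0},{"fingers": 0,"dx": -0.16,"dy": 0.09,"dz": -0.15,"roll": 0},{"fingers": 0,"dx": -0.18,"dy": 0.14,"dz": -0.15,"roll": 0}]}}

```text
time: 11.88
tool_pos: [0.3427, -0.5127, 0.1726]
tcp_rot: [3.138, -0.083, 0.005]
wrist_force: [0.9, -0.4, 0.6]
width: 0.501
grip_force: 0.0
```

```bash
python3 - <<'E'
from m import *
im=meas();to(.35,-.45,.15,-3)
a,d,c=shot("scene")
cv2.imwrite("pics/t5.png",np.vstack([cv2.resize(im[120:260,260:460],(400,280)),cv2.resize(a[130:240,240:420],(458,280))[:,:400]]))
E
```

```text
crate near [ 536.  -379.6] far [ 636.8 -385.2] size [ 90.8 101. ] yaw -3.23 face x at far y 637.3 gap 0.4
t 11.925 pos [ 0.3399 -0.5189  0.1725] yaw -3.2 -> d [ 0.0063 -0.0695  0.0219] roll -0.2
```

View pics/t5.png

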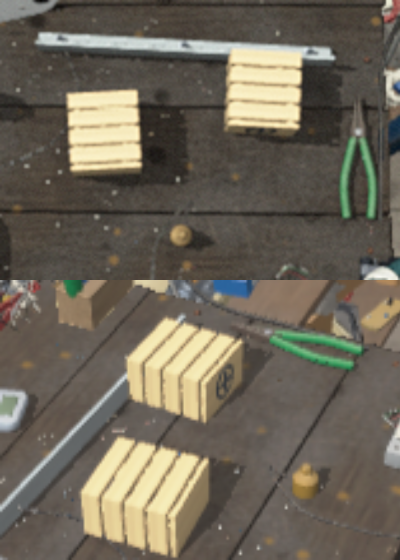

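The stamped crate, with its ring visible at (225,380), lies square against the rail with a gap of about 0 mm and yaw -3.2° against -3.1° for the rail. The bare crate is where it fell, and the arm is clear. I hand in.

Request:
{"method": "step_arm", "body": {"commands": [{"fingers": 0,"dx": 0,"dy": 0,"dz": 0,"roll": 0},{"fingers": 0,"dx": 0,"dy": 0,"dz": 0,"roll": 0}]}}

```text
time: 12.22
tool_pos: [0.3436, -0.5099, 0.171]
tcp_rot: [-3.14, 0.082, -0.001]
wrist_force: [0.6, -0.5, -0.1]
width: 0.5
grip_force: 0.0
```

```bash
python3 -c "
from workcell import *
print(finish_job())"
```

```text
the job is handed in; nothing more can be done
None
```

Job handed in at about 12 s with no verdict returned: both crates lie on their backs, the stamped (right) one measures flush and square against the rail (gap about 0 mm, within about 0.2°), the bare one is where it fell, and no bystander was seen to have moved.

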